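Clamp the sleeve on a slip pump's outlet

TASK

Take the hose clamp off its wooden rack by its thumb key, slide its band over the barbs of the slip pump's outlet stub and gently on until it sits against the steel shoulder, without ramming it. Then, with the band hanging on the stub and its key still pointing up, turn the key clockwise, taking new holds as needed, until the clamp is snug on the rubber sleeve: stop once the screw clearly stiffens and never overtighten it, because that cuts the sleeve. Let go, and leave the mould, jar and wooden rib where they are.

Things in the scene. Friction and masses are not known exactly. Their poses are not given: they have to be found in the camera images.
- clamp: Loose steel hose clamp, 0.2 kg. Band on edge: 18 mm wide, bore 41, outside 47 (55 to its bottom plate). Origin: bore centre; x: bore axis; z: up. Screw housing with upright key at y=-31 mm (16x16x24, z -10 to +14), hinge lug at y=+30 (16x14x16, z -10 to +6); rests by both on the rack, level. Hangs upright on the stub. With the key on the stub's -y side, turning presses it to the shoulder.
- key_grip (a point): Grip point of the clamp's black thumb key, on the screw's upright axis, 52 mm above the bore's axis. The key is a flat upright paddle 8 mm thick (this point's x) x 26 mm wide (y) x 28 mm tall (32 to 60 mm above the bore's axis): grip it across its x from above. The point turns with the key; at the start its x is parallel to the clamp's x.
- key (a joint): Turn of the key in the clamp, rad: 0 at the start (a stop), grows clockwise from above, to 2.8. Friction up to 0.25 N m, self-locking; lifts the tongue 3.5 mm/rad. With the band hanging, the tongue meets the sleeve at 1.1 to 2.0 rad (unmeasured); then pressure climbs by about 150 N and torque by about 0.4 N m per rad. Snug is 30 to 80 N, that is 0.2 to 0.5 rad past first touch; aim between.
- shoe: Tongue of the clamp: a steel plate 13 x 13 mm inside the bottom of the band, flush with the bore at the start, driven up by the key (10 mm at most). Its origin is at the bore's centre when the key is at 0 and moves along the clamp's z.
- stub: Fixed slip pump with outlet stub. Origin: on the table below the shoulder face; x points into the pump, the stub points to -x; axis level, 90 mm high. Shoulder: steel flange 54 mm across, face at x=0. Neck: 34 mm across, x 0 to -22, in a rubber sleeve bulging below to 17.7-20.1 mm under the axis. Two conical barbs 37 mm across, edges at x=-22, -32. Pump behind: 117 mm high, 110 wide, to x=235.
- seat (a point): On the stub's axis, 9 mm before the shoulder's face; axes as the stub's. A band that sits against the shoulder has its centre here along the stub and, let go and hanging on the neck, about 3.5 mm lower. Slide it on with its centre about 1 mm below the axis, so that it clears the barbs above and the sleeve's bulge below.
- mouth (a point): Centre of the stub's open end (28 mm across, tapering out to the first barb), 45 mm before the shoulder's face; axes as the stub's.
- rack: Wooden rack, fixed: base 70 x 120 x 14 mm and two uprights whose tops, 50 mm above the table, carry the clamp. Origin under its centre. The clamp lifts straight up out of it.
- mould: Bystander: plaster mould 100 x 100 x 52 mm, 0.9 kg. Origin under its centre.
- jar: Bystander: lidded jar, 56 mm in diameter, 85 mm tall. Origin under its centre.
- rib: Bystander: flat wooden rib 30 x 110 x 8 mm. Origin under its centre.
Mind the look-alikes: they are no part of the job. Of the things that look like the clamp, the largest one is meant.

How it is judged:
By the outcome, as a careful person would: the job done as asked, in the order asked, and still so for the second after the job is handed in, with the robot touching nothing.
It also fails if it takes over 72 s, if anything falls off the work surface, if the arm or the gripper's body presses on something with over 40 N, if the wrist force passes 120 N, or if a joint passes its speed limit or range.

ROBOT

A 6-joint arm with a two-finger parallel gripper is mounted at the origin on the work surface. World frame = base frame: x ahead of the robot, y to its left, z up, the work surface at z = 0. Lengths are in m, angles in rad, forces in N, time in s.
With the tool pointing down it reaches from about 0.375 to 0.9 m from the base axis. Payload 3.1 kg.
Tool frame: the origin (TCP) lies between the finger pads; the fingertips stand 17 mm ahead of it and the grasp point (between the pads) lies 2 mm behind it; z points along the fingers, y is the line along which they close (so a half turn about z gives the same grasp; the last joint's range is limited). The gripper opens to 85 mm and grips with 20 to 120 N. Pads are 22 mm wide; open, the fingers measure 114 mm over their backs; the gripper's body (76 mm by 85 mm) begins 54 mm behind the grasp point. The pads swing forward as they close: fully open they stand 13 mm farther back than shut.
Start: joints at [-1.49, 0.527, 1.433, -0, 1.181, -0.178], TCP at [0.16, -0.604, 0.248] pointing down, gripper open.
Joint ranges: [-3.08, 3.08], [-0.75, 2.2], [0.22, 2.44], [-1.43, 4.57], [0, 2.65], [-2.85, 2.85]. Speed limits (rad/s): [2.79, 2.79, 3.14, 3.14, 3.14, 3.14].

INTERFACE

Orientations are given as a unit quaternion [x, y, z, w].
In Python, from station import sense, vision, order gives the robot as it stands.
- The arm moves only by the shell command python3 -m crank 'ROWS' [OPENING] [FORCE]. ROWS is JSON, a list of rows, each an object with "dp": the shift along the world's x, y, z in units of 30 mm (1.0 is 30 mm), a list of three; "angular": the turn, a rotation vector about the world's x, y, z in degrees, a list of three. In form: [{"dp": [dx, dy, dz], "angular": [ax, ay, az]}, ...]. A call has 1 to 20 rows; each row shifts and turns the commanded pose from where the row before left it; what a row does not reach is not made up. A row lasts 1/10 s, in which the tool goes at most 50 mm and 8.59 degrees, less where a joint would pass 70% of its speed; a pose out of reach is approached as far as the arm can. A call is refused whole if a number of a shift passes 1 or a number of a turn 8.59, either way. A call with a gripper value outside its range is refused whole. OPENING is the closure, from 0 (fully open) to 1 (shut), set as the call begins (- or left out, the last holds). The fingers move at their own pace and stop on an object; FORCE is the grip in N (left out, the last holds). Time passes only in rows, so rows that do not move let the fingers close. It gives the time, the measured TCP pose, the force, the opening and the grip force at its end, in the units of the state.
- sense(): the state, without advancing time (a new reading comes with each control period).
- vision.snapshot(name): name is "scene" or "top" or "wrist"; returns a dict with "image" (420x560x3 uint8, blue, green, red), "range_z" (420x560 float32, m along the optical axis (not along the pixel's ray), 0 where there is no reading), "mtx" (3x3 intrinsics, pixels), "pose" (4x4, takes a point from camera to world coordinates); the wrist camera has in their place "mount" (4x4, takes a point from camera to tool coordinates, whose origin is the TCP and whose axes are the flange's). Camera axes: x right, y down, z forward; pixel columns grow to the right and rows downward; lengths in m; the calibration is good to about 2 mm. A picture is of the moment at which its call begins: read the wrist's pose just before it.
- order.sign_off(): hands the job in; it is judged then, once.
The state is a dict: "t": time; "q": joint angles; "qd": joint speeds; "tau": joint torques, N m; "tcp_pos": TCP position; "tool_rot": TCP orientation; "force": force on the tool from outside, world axes, zero at the start; "ft_torque": the same for the moment, N m; "finger_gap": opening from 0.0 (shut) to 1.0 (fully open); "gripper_force": force on a finger pad.
Only numpy, scipy, OpenCV 4.12 (cv2) and the standard library are available. Lean on these libraries where they do the work, as an engineer would, in place of code of your own. Each camera call takes 0.05 s, during which the arm holds its last target. There are 200 camera calls.

## Working session

There is one attempt and no reset: what is moved stays moved. The work goes in short steps, Python scripts to look and compute and a shell command to move; the robot and the scene stay as the last step left them, time stands still between calls to the robot, and variables do not carry over. Pictures are saved under pics/ and viewed, at most 10 in all, crops included, and the job is handed in when it is done.

```bash
mkdir -p pics; ls; python3 - <<'E'
from station import sense,vision
import cv2,numpy as np
for n in("scene","top"):
    s=vision.snapshot(n);cv2.imwrite(f"pics/{n}0.png",s["image"]);np.savez(f"pics/{n}0.npz",**s);print(n,s["mtx"].tolist(),s["pose"].round(3).tolist())
s=sense();print(s)
E
```

```text
pics
scene [[398.08701343288107, 0.0, 279.90891177462584], [0.0, 398.08701343288107, 214.659330898413], [0.0, 0.0, 1.0]] [[0.774, 0.41, -0.482, 0.912], [0.633, -0.522, 0.572, -0.445], [-0.017, -0.748, -0.663, 0.573], [0.0, 0.0, 0.0, 1.0]]
top [[453.84092056093664, 0.0, 280.2664723969658], [0.0, 453.84092056093664, 210.24567251578586], [0.0, 0.0, 1.0]] [[-0.102, -0.971, 0.216, 0.406], [-0.995, 0.099, -0.026, -0.041], [0.004, -0.218, -0.976, 0.912], [0.0, 0.0, 0.0, 1.0]]
{'t': 0.1, 'q': array([-1.49051641e+00,  5.28408502e-01,  1.43380205e+00, -2.13993433e-05,
        1.18140965e+00, -1.78476685e-01]), 'qd': array([ 4.09200957e-04, -2.50271879e-03, -2.25629530e-03,  2.29916957e-03,
        1.34250993e-03, -4.80178816e-05]), 'tau': array([-8.96592865e-04, -4.43306780e+01, -1.78586984e+01, -1.82704903e-04,
        3.90729183e-03, -1.46055157e-05]), 'tcp_pos': array([ 0.15991008, -0.60354598,  0.24740089]), 'tool_rot': array([ 9.91641260e-01,  1.29021638e-01,  3.98719621e-05, -1.01303719e-03]), 'force': array([-0.69305771, -0.53282179,  0.19360664]), 'ft_torque': array([-0.04481356, -0.01023054, -0.02773331]), 'gripper_force': 0.0, 'finger_gap': 1.0006333987454856}
```

View pics/scene0.png

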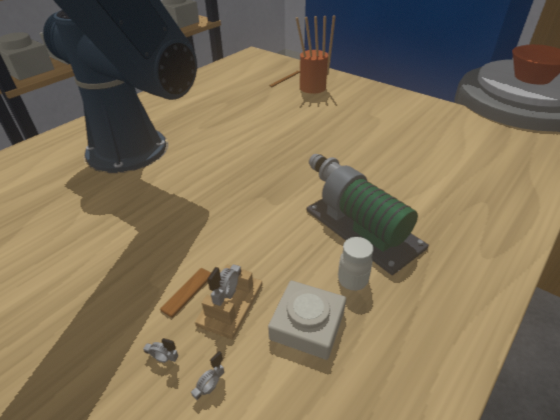

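View pics/top0.png

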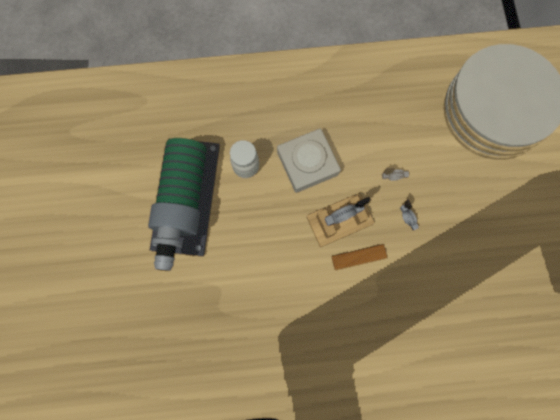

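Candidates for the clamp: A at scene (227,283)/top (345,213), on the rack and largest. B at scene (160,350)/top (410,215) and C at scene (208,378)/top (395,174) are small and lie on the table. A fits, being the largest and on the wooden rack. I'll confirm it in a crop while measuring.

```bash
cat > h.py <<'E'
import numpy as np,cv2
def cloud(s,pose=None):
    T=s["pose"] if pose is None else pose
    z=s["range_z"];v,u=np.indices(z.shape);K=s["mtx"]
    p=np.stack([(u-K[0,2])/K[0,0]*z,(v-K[1,2])/K[1,1]*z,z],-1)
    return p@T[:3,:3].T+T[:3,3]
def proj(s,P,pose=None):
    T=np.linalg.inv(s["pose"] if pose is None else pose);p=np.atleast_2d(P)@T[:3,:3].T+T[:3,3];q=p@s["mtx"].T
    return q[:,:2]/q[:,2:]
E
python3 - <<'E'
import numpy as np,cv2
from h import *
S=np.load("pics/scene0.npz");T=np.load("pics/top0.npz")
a=cv2.resize(S["image"][230:410,130:310],None,fx=2.2,fy=2.2,interpolation=2)
b=cv2.resize(T["image"][120:300,130:430],None,fx=1.32*1.0,fy=2.2/1.0*0.6,interpolation=2)
b=cv2.resize(T["image"][120:285,140:425],None,fx=1.39,fy=1.39,interpolation=2)
c=np.zeros((396,396,3),np.uint8);c[:b.shape[0],:min(396,b.shape[1])]=b[:, :396]
cv2.imwrite("pics/crop1.png",np.hstack([a,c]))
for n,s,(r0,r1,c0,c1) in(("top",T,(185,245,300,385)),("scene",S,(250,335,190,265))):
    P=cloud(s)[r0:r1,c0:c1].reshape(-1,3);I=s["image"][r0:r1,c0:c1].reshape(-1,3).astype(int)
    dark=(I.max(1)<60)&(P[:,2]>.085)&(P[:,2]<.14)
    gray=(np.ptp(I,axis=1)<40)&(I.max(1)>=60)&(P[:,2]>.055)&(P[:,2]<.1)
    for m,t in((dark,"key"),(gray,"band")):
        Q=P[m];c=np.median(Q,0);w,V=np.linalg.eigh(np.cov(Q[:,:2].T));print(n,t,len(Q),c.round(4),Q.min(0).round(3),Q.max(0).round(3),"dir",V[:,1].round(3),np.sqrt(w).round(4))
    wood=(P[:,2]>.04)&(P[:,2]<.055)&(np.ptp(I,axis=1)>40);Q=P[wood];print(n,"wood",len(Q),np.median(Q,0),Q.min(0),Q.max(0))
for n,s,(r0,r1,c0,c1) in(("top",T,(130,280,145,225)),("scene",S,(145,270,300,430))):
    P=cloud(s)[r0:r1,c0:c1].reshape(-1,3);I=s["image"][r0:r1,c0:c1].reshape(-1,3).astype(int)
    g=(I[:,1]>I[:,2]+15)&(P[:,2]>.06);Q=P[g];print(n,"green",len(Q),Q.mean(0),Q.max(0),Q.min(0))
    gr=(np.ptp(I,axis=1)<35)&(P[:,2]>.085);Q=P[gr]
    for x in np.arange(.40,.62,.01):
        q=Q[abs(Q[:,0]-x)<.005]
        if len(q)>3:print(n,round(x,3),len(q),"ymin/max",q[:,1].min().round(4),q[:,1].max().round(4),"z",q[:,2].max().round(4),"y@top",np.median(q[q[:,2]>q[:,2].max()-.004,1]).round(4))
E
```

```text
top key 77 [ 0.5808 -0.2115  0.1203] [ 0.576 -0.223  0.097] [ 0.588 -0.2    0.124] dir [-0.3    0.954] [0.0023 0.007 ]
top band 353 [ 0.5722 -0.178   0.0776] [ 0.555 -0.222  0.057] [ 0.587 -0.147  0.099] dir [-0.252  0.968] [0.0051 0.0203]
top wood 361 [ 0.56812735 -0.15942776  0.05119805] [ 0.53708221 -0.23141799  0.04002444] [ 0.60931799 -0.13504214  0.05499537]
scene key 104 [ 0.5902 -0.2189  0.1046] [ 0.586 -0.228  0.091] [ 0.593 -0.206  0.119] dir [-0.231  0.973] [0.001  0.0061]
scene band 488 [ 0.5827 -0.1981  0.0739] [ 0.559 -0.228  0.055] [ 0.595 -0.15   0.098] dir [-0.308  0.951] [0.0046 0.0237]
scene wood 457 [ 0.58586639 -0.21751067  0.04958299] [ 0.54028218 -0.2348199   0.04013125] [ 0.61207404 -0.13798201  0.05304855]
top green 2229 [0.67629175 0.11238973 0.10196147] [0.74722601 0.16377762 0.91169472] [ 0.40558303 -0.04113652  0.06494749]
top 0.41 12 ymin/max -0.0411 -0.0411 z 0.9117 y@top -0.0411
top 0.5 66 ymin/max 0.1404 0.17 z 0.1089 y@top 0.1553
top 0.51 111 ymin/max 0.1375 0.1717 z 0.1114 y@top 0.1534
top 0.52 106 ymin/max 0.1365 0.1689 z 0.1114 y@top 0.1539
top 0.
[... 644 characters left out ...]
0.5 11 ymin/max 0.1385 0.1547 z 0.1049 y@top 0.1487
scene 0.51 52 ymin/max 0.1358 0.1594 z 0.1093 y@top 0.1537
scene 0.52 56 ymin/max 0.1341 0.1644 z 0.1088 y@top 0.1488
scene 0.53 62 ymin/max 0.1312 0.1587 z 0.1093 y@top 0.1481
scene 0.54 32 ymin/max 0.1186 0.1515 z 0.1165 y@top 0.1383
scene 0.55 122 ymin/max 0.1196 0.1615 z 0.1185 y@top 0.1442
scene 0.56 90 ymin/max 0.1224 0.1677 z 0.1127 y@top 0.142
scene 0.57 69 ymin/max 0.0984 0.1522 z 0.1116 y@top 0.1375
scene 0.58 119 ymin/max 0.0955 0.1587 z 0.1136 y@top 0.135
scene 0.59 132 ymin/max 0.0917 0.1667 z 0.1136 y@top 0.1331
scene 0.6 138 ymin/max 0.0914 0.1629 z 0.1138 y@top 0.1325
scene 0.61 159 ymin/max 0.0906 0.1629 z 0.1139 y@top 0.13
```

View pics/crop1.png

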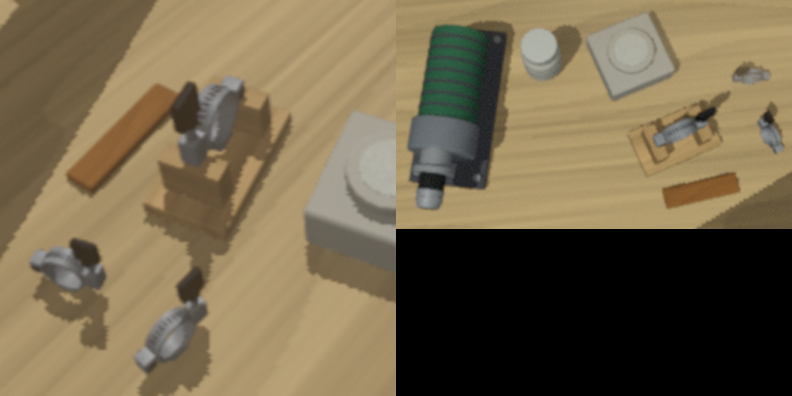

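The crop confirms it: the rack clamp (crop 205,115) is clearly larger than the two table ones (crop 70,265 and 170,330). Its key is on its -y end. I'm moving above the key now.

```bash
R='{"dp":[1,0.92,0],"angular":[0,0,6.5]}'; python3 -m crank '[{"dp":[1,0.92,0],"angular":[0,0,6.5]},{"dp":[1,0.92,0],"angular":[0,0,6.5]},{"dp":[1,0.92,0],"angular":[0,0,6.5]},{"dp":[1,0.92,0],"angular":[0,0,6.5]},{"dp":[1,0.92,0],"angular":[0,0,6.5]},{"dp":[1,0.92,0],"angular":[0,0,6.5]},{"dp":[1,0.92,0],"angular":[0,0,6.5]},{"dp":[1,0.92,0],"angular":[0,0,6.5]},{"dp":[1,0.92,0],"angular":[0,0,6.5]},{"dp":[1,0.92,0],"angular":[0,0,6.5]},{"dp":[1,0.92,0],"angular":[0,0,6.5]},{"dp":[1,0.92,0],"angular":[0,0,6.5]},{"dp":[1,0.92,0],"angular":[0,0,6.5]},{"dp":[1,0.92,0],"angular":[0,0,6.5]},{"dp":[0,0,0],"angular":[0,0,0]},{"dp":[0,0,0],"angular":[0,0,0]}]' 0 40
cat >> h.py <<'E'
from scipy.spatial.transform import Rotation as Ro
def wrist():
    from station import sense,vision
    st=sense();s=vision.snapshot("wrist");T=np.eye(4);T[:3,:3]=Ro.from_quat(st["tool_rot"]).as_matrix();T[:3,3]=st["tcp_pos"]
    return s,T@s["mount"],st
E
python3 - <<'E'
from h import *
s,W,st=wrist();cv2.imwrite("pics/w1.png",s["image"]);np.savez("pics/w1.npz",W=W,**s)
M=Ro.from_quat(st["tool_rot"]).as_matrix();print(st["t"],st["q"].round(3),st["tcp_pos"],"yawx",np.degrees(np.arctan2(M[1,0],M[0,0])),M[:,2].round(4))
print(s["mount"].round(3).tolist())
print(proj(s,[[.583,-.213,.112],[.572,-.178,.08]],W))
E
```

```text
t: 1.7
tcp_pos: [0.5799, -0.2168, 0.2476]
tool_rot: [0.602, 0.798, -0.0, -0.001]
force: [-0.4, 0.1, 0.5]
finger_gap: 0.998
gripper_force: 0.0
1.7 [-5.380e-01  5.210e-01  1.448e+00 -1.000e-03  1.175e+00 -8.150e-01] [ 0.57994354 -0.21683486  0.24764044] yawx 105.90986427078325 [-1.6e-03  2.0e-04 -1.0e+00]
[[-0.001, -0.953, -0.304, 0.077], [1.0, -0.001, -0.0, 0.001], [0.0, -0.304, 0.953, -0.124], [0.0, 0.0, 0.0, 1.0]]
[[287.85013884 199.45795289]
 [286.28195899 143.18199637]]
```

View pics/w1.png

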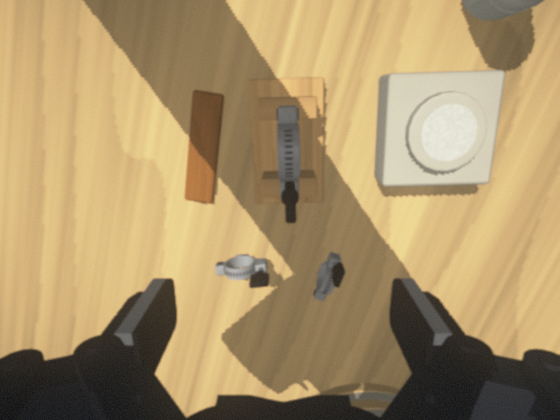

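The wrist view shows the clamp on the rack: key at (291,203), band at (289,150), lug at (287,113). It lies nearly along the image column. I'll get the exact numbers from depth.

```bash
python3 - <<'E'
from h import *
s=np.load("pics/w1.npz");W=s["W"];P=cloud(s,W);I=s["image"].astype(int)
m=np.zeros(I.shape[:2],bool);m[95:235,245:330]=1
key=m&(I.max(2)<45)&(P[:,:,2]>.095)&(P[:,:,2]<.14)
top=key&(P[:,:,2]>.113)
st=m&(np.ptp(I,axis=2)<30)&(P[:,:,2]>.055)&(P[:,:,2]<.1)
for k,n in((key,"key"),(top,"keytop"),(st,"steel")):
    Q=P[k];r=cv2.minAreaRect(Q[:,:2].astype(np.float32)*1000);w,V=np.linalg.eigh(np.cov(Q[:,:2].T));d=V[:,1]
    print(n,len(Q),Q.mean(0).round(4),Q[:,2].max().round(4),r,"ang",np.degrees(np.arctan2(d[1],d[0])).round(1))
# ring rows: extremes along y axis line
E
```

```text
key 8 [ 0.5828 -0.2055  0.1157] 0.1189 ((584.531494140625, -206.9906005859375), (3.4274561405181885, 10.403799057006836), 31.79181671142578) ang 123.0
keytop 7 [ 0.5831 -0.2057  0.1167] 0.1189 ((584.531494140625, -206.9906005859375), (3.4274561405181885, 10.403799057006836), 31.79181671142578) ang 122.2
steel 1784 [ 0.5746 -0.1819  0.0753] 0.0998 ((575.8136596679688, -185.62608337402344), (17.59078598022461, 72.05460357666016), 16.988319396972656) ang 107.0
```

```bash
python3 - <<'E'
from h import *
s=np.load("pics/w1.npz");W=s["W"];I=s["image"].astype(int)
m=(I.max(2)<40).astype(np.uint8);m[:175]=0;m[230:]=0;m[:,:270]=0;m[:,310:]=0
v,u=np.nonzero(m);print(u.min(),u.max(),v.min(),v.max(),[(r,u[v==r].min(),u[v==r].max()) for r in range(v.min(),v.max()+1,4)])
for z in(.12,.092):
  for px in((291,v.max()),(291,183),(291,v.min())):
    d=W[:3,:3]@np.linalg.solve(s["mtx"],[*px,1]);print(z,px,(W[:3,3]+d*(z-W[2,3])/d[2]).round(4))
print(proj(s,[[.5846,-.2142,.12],[.5846+.013*.292,-.2142-.013*.956,.12],[.5846-.013*.292,-.2142+.013*.956,.12],[.5846+.013*.292,-.2142-.013*.956,.092]],W).round(1))
E
```

```text
Traceback (most recent call last):
ValueError: zero-size array to reduction operation minimum which has no identity
```

```bash
python3 - <<'E'
from h import *
s=np.load("pics/w1.npz");W=s["W"];I=s["image"].astype(int);P=cloud(s,W)
m=((I.max(2)<62)).astype(np.uint8);m[:175]=0;m[230:]=0;m[:,:270]=0;m[:,310:]=0
v,u=np.nonzero(m);print([(r,u[v==r].min(),u[v==r].max()) for r in range(v.min(),v.max()+1,3) if (v==r).any()])
print("z",P[180:225:5,291].round(4).tolist())
t=m.astype(bool)&(P[:,:,2]>.112);Q=P[t];print(len(Q),cv2.minAreaRect(Q[:,:2].astype(np.float32)*1000),Q.mean(0))
print(proj(s,[[.5846,-.2142,.12],[.5846+.013*.292,-.2142-.013*.956,.12],[.5846-.013*.292,-.2142+.013*.956,.12],[.5846+.013*.292,-.2142-.013*.956,.092]],W).round(1))
E
```

```text
[(181, np.int64(291), np.int64(291)), (184, np.int64(286), np.int64(293)), (187, np.int64(286), np.int64(294)), (190, np.int64(285), np.int64(295)), (193, np.int64(283), np.int64(296)), (196, np.int64(282), np.int64(297)), (199, np.int64(283), np.int64(296)), (202, np.int64(284), np.int64(295)), (205, np.int64(287), np.int64(294)), (208, np.int64(287), np.int64(294)), (211, np.int64(287), np.int64(294)), (214, np.int64(287), np.int64(294)), (217, np.int64(287), np.int64(294)), (220, np.int64(287), np.int64(294))]
z [[0.5847, -0.2075, 0.0697], [0.5826, -0.203, 0.1076], [0.5827, -0.2042, 0.1175], [0.5836, -0.2074, 0.1189], [0.5846, -0.2109, 0.1189], [0.5858, -0.2147, 0.1182], [0.5867, -0.2181, 0.1189], [0.5878, -0.2217, 0.1188], [0.5889, -0.2256, 0.1182]]
322 ((575.7850341796875, -183.90670776367188), (7.257222652435303, 88.96965789794922), 16.80843162536621) [ 0.58462186 -0.21310281  0.11906063]
[[289.7 204.7]
 [289.9 221.9]
 [289.4 187. ]
 [289.3 210.2]]
```

```bash
python3 -m crank '[{"dp":[0.17,0.09,-0.8],"angular":[0,0,1]},{"dp":[0,0,-0.8],"angular":[0,0,0]},{"dp":[0,0,-0.8],"angular":[0,0,0]},{"dp":[0,0,-0.6],"angular":[0,0,0]},{"dp":[0,0,0],"angular":[0,0,0]},{"dp":[0,0,0],"angular":[0,0,0]}]' 0.5 40
```

```text
t: 2.35
tcp_pos: [0.5843, -0.2162, 0.1584]
tool_rot: [0.597, 0.802, -0.0, -0.0]
force: [-0.2, -0.3, 0.6]
finger_gap: 0.497
gripper_force: 0.0
```

```bash
python3 -m crank '[{"dp":[0.02,0.06,-0.5],"angular":[0,0,0]},{"dp":[0,0,-0.5],"angular":[0,0,0]},{"dp":[0,0,-0.5],"angular":[0,0,0]},{"dp":[0,0,0],"angular":[0,0,0]},{"dp":[0,0,0],"angular":[0,0,0]}]'; python3 -m crank '[{"dp":[0,0,0],"angular":[0,0,0]},{"dp":[0,0,0],"angular":[0,0,0]},{"dp":[0,0,0],"angular":[0,0,0]},{"dp":[0,0,0],"angular":[0,0,0]},{"dp":[0,0,0],"angular":[0,0,0]},{"dp":[0,0,0],"angular":[0,0,0]}]' 1 40
```

```text
t: 2.85
tcp_pos: [0.5855, -0.2133, 0.1129]
tool_rot: [0.596, 0.803, -0.0, -0.0]
force: [-0.5, -0.8, 0.4]
finger_gap: 0.5
gripper_force: 0.0
t: 3.45
tcp_pos: [0.586, -0.2134, 0.1139]
tool_rot: [0.596, 0.803, 0.0, 0.001]
force: [-0.8, -0.5, 3.9]
finger_gap: 0.081
gripper_force: 42.6
```

```bash
python3 -m crank '[{"dp":[0,0,0.2],"angular":[0,0,0]},{"dp":[0,0,0.4],"angular":[0,0,0]},{"dp":[0,0,0.6],"angular":[0,0,0]},{"dp":[0,0,0.8],"angular":[0,0,0]},{"dp":[0,0,0.8],"angular":[0,0,0]},{"dp":[-0.2,0.4,0.5],"angular":[0,0,0]},{"dp":[-0.35,0.8,0],"angular":[0,0,-2]},{"dp":[-0.4,0.95,0],"angular":[0,0,-3]},{"dp":[-0.4,0.95,0],"angular":[0,0,-3]},{"dp":[-0.4,0.95,0],"angular":[0,0,-3]},{"dp":[-0.4,0.95,0],"angular":[0,0,-3]},{"dp":[-0.4,0.95,0],"angular":[0,0,-3]},{"dp":[-0.4,0.95,0],"angular":[0,0,-3]},{"dp":[-0.4,0.95,0],"angular":[0,0,-3]},{"dp":[-0.4,0.95,0],"angular":[0,0,-3]},{"dp":[-0.4,0.95,0],"angular":[0,0,-2.4]},{"dp":[-0.4,0.95,0],"angular":[0,0,-2]},{"dp":[-0.35,0.8,0],"angular":[0,0,-1]},{"dp":[-0.1,0.3,0],"angular":[0,0,0]},{"dp":[0,0,0],"angular":[0,0,0]}]' 1 60; python3 - <<'E'
from h import *
s,W,st=wrist();cv2.imwrite("pics/w2.png",s["image"]);np.savez("pics/w2.npz",W=W,**s)
M=Ro.from_quat(st["tool_rot"]).as_matrix();print(st["t"],st["q"].round(3),st["tcp_pos"],"yawy",np.degrees(np.arctan2(M[1,1],M[0,1])),st["force"],st["finger_gap"],st["ft_torque"])
E
```

```text
t: 5.45
tcp_pos: [0.4352, 0.1416, 0.2127]
tool_rot: [0.79, 0.613, 0.0, 0.0]
force: [1.0, -0.3, -2.6]
finger_gap: 0.075
gripper_force: 63.3
5.45 [ 0.07   0.36   1.879 -0.     0.903  0.321] [0.43521111 0.1416083  0.21269044] yawy -14.409557579750503 [ 0.98575149 -0.28688518 -2.57026674] 0.075150827185873 [-0.03130483 -0.04268029 -0.02924905]
```

View pics/w2.png

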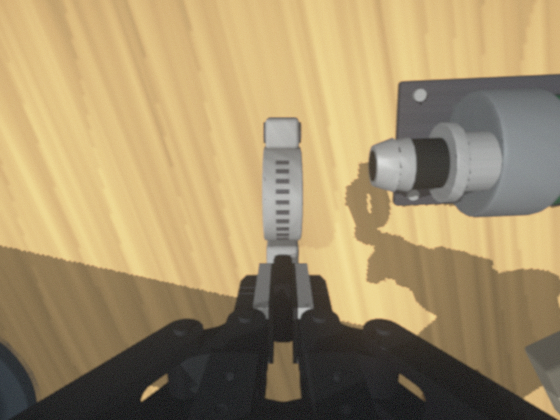

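The wrist view shows the held clamp upright and square: key at (283,290), band at (282,195), lug at (282,130). The stub is to the right, with its mouth at (372,166), sleeve at (430,163) and flange rim at (455,163). Next I'll fit both in the same view.

```bash
cat >> h.py <<'E'
from scipy.optimize import least_squares
def circ(y,z,r=None):
    if r: f=lambda p:np.hypot(y-p[0],z-p[1])-r; x0=[np.median(y),z.max()-r]
    else: f=lambda p:np.hypot(y-p[0],z-p[1])-p[2]; x0=[np.median(y),z.max()-.02,.02]
    o=least_squares(f,x0,loss="soft_l1",f_scale=.0005);return o.x.round(4),np.sqrt(np.mean(o.fun**2)).round(5)
def slices(P,ang,lo,hi,step,wid,org=(0,0),r=None):
    a=np.radians(ang);ux=np.array([np.cos(a),np.sin(a)]);uy=np.array([-np.sin(a),np.cos(a)])
    X=(P[:,:2]-org)@ux;Y=(P[:,:2]-org)@uy
    out=[]
    for x in np.arange(lo,hi,step):
        k=abs(X-x)<wid
        if k.sum()>25: c,e=circ(Y[k],P[k,2],r);out.append((x,*c,e,k.sum(),P[k,2].max()));print(np.round(out[-1],4))
    return np.array(out)
E
python3 - <<'E'
from h import *
s=np.load("pics/w2.npz");W=s["W"];P=cloud(s,W);I=s["image"].astype(int)
R=P[110:215,360:505].reshape(-1,3);R=R[(R[:,2]>.092)&(R[:,2]<.13)]
print("stub, rotated -13, origin 0.537 .1485");slices(R,-13,-.05,.03,.003,.0015,(.537,.1485))
B=P[105:262,255:310].reshape(-1,3);B=B[(B[:,2]>.13)]
b=P[150:240,255:310].reshape(-1,3);b=b[(b[:,2]>.155)&(b[:,2]<.2)]
print("clamp");r=cv2.minAreaRect(B[:,:2].astype(np.float32)*1000);print(r)
slices(b,-14.4,-.02,.02,.004,.002,tuple(np.median(b[:,:2],0)));print(np.median(b,0))
E
```

```text
stub, rotated -13, origin 0.537 .1485
[-3.500e-02 -0.000e+00  8.930e-02  1.300e-02  2.600e-03  2.920e+02
  1.041e-01]
[-3.20e-02 -3.00e-04  8.88e-02  1.51e-02  7.00e-04  2.28e+02  1.06e-01]
[-2.900e-02 -3.000e-04  8.870e-02  1.610e-02  6.000e-04  2.390e+02
  1.063e-01]
[-2.600e-02 -3.000e-04  8.900e-02  1.700e-02  7.000e-04  2.760e+02
  1.077e-01]
[-2.300e-02 -5.000e-04  8.770e-02  1.830e-02  8.000e-04  2.010e+02
  1.075e-01]
[-2.000e-02 -2.000e-04  8.860e-02  1.690e-02  6.000e-04  2.460e+02
  1.069e-01]
[-1.700e-02 -1.000e-04  8.880e-02  1.740e-02  7.000e-04  2.670e+02
  1.085e-01]
[-1.400e-02 -0.000e+00  8.880e-02  1.780e-02  6.000e-04  2.310e+02
  1.084e-01]
[-1.100e-02 -1.000e-04  8.890e-02  1.680e-02  6.000e-04  2.120e+02
  1.069e-01]
[-8.000e-03 -1.000e-04  8.880e-02  1.690e-02  6.000e-04  2.320e+02
  1.067e-01]
[-5.000e-03  1.000e-04  8.880e-02  1.690e-02  6.000e-04  2.330e+02
  1.072e-01]
[-2.000e-03  2.000e-04  8.880e-02  1.670e-02  5.000e-04  2.280e+02
  1.066e-01]
[1.000e-03 2.000e-04 8.900e-02 1.670e-02 5.000e-04 2.410e+02 1.068e-01]
[4.000e-03 3.000e-04 8.890e-02 1.680e-
[... 458 characters left out ...]
e+02 1.102e-01]
[2.500e-02 6.000e-04 8.880e-02 1.990e-02 6.000e-04 2.740e+02 1.101e-01]
[2.800e-02 7.000e-04 8.870e-02 1.990e-02 6.000e-04 2.760e+02 1.098e-01]
clamp
((444.91986083984375, 177.9436492919922), (80.10125732421875, 18.11930274963379), 75.7650146484375)
[-8.000e-03 -5.500e-03  1.576e-01  2.310e-02  6.000e-04  5.330e+02
  1.825e-01]
[-4.000e-03 -5.600e-03  1.572e-01  2.340e-02  6.000e-04  7.920e+02
  1.821e-01]
[ 0.000e+00 -5.600e-03  1.575e-01  2.330e-02  6.000e-04  7.880e+02
  1.825e-01]
[ 4.000e-03 -5.500e-03  1.574e-01  2.330e-02  6.000e-04  8.080e+02
  1.820e-01]
[ 8.000e-03 -5.500e-03  1.573e-01  2.320e-02  6.000e-04  6.500e+02
  1.817e-01]
[0.44401671 0.17539563 0.1780846 ]
```

```bash
python3 -m crank '[{"dp":[0,0,-0.6],"angular":[0,0,1.1]},{"dp":[0.2,-0.05,-0.8],"angular":[0,0,1.2]},{"dp":[0.4,-0.1,-0.6],"angular":[0,0,0]},{"dp":[0.4,-0.11,-0.32],"angular":[0,0,0]},{"dp":[0,0,0],"angular":[0,0,0]},{"dp":[0,0,0],"angular":[0,0,0]},{"dp":[0,0,0],"angular":[0,0,0]}]'; cat > rel.py <<'E'
from h import *
from station import sense
import sys
s,W,st=wrist();cv2.imwrite(f"pics/{sys.argv[1]}.png",s["image"]);np.savez(f"pics/{sys.argv[1]}.npz",W=W,**s)
P=cloud(s,W).reshape(-1,3)
M=Ro.from_quat(st["tool_rot"]).as_matrix();print(st["t"],st["tcp_pos"],"yawy",np.degrees(np.arctan2(M[1,1],M[0,1])),M[:,2].round(4),st["force"].round(1),st["finger_gap"])
u=np.array([.9781,-.2079]);v=np.array([.2079,.9781]);F=np.array([.5456,.1468])
X=(P[:,:2]-F)@u;Y=(P[:,:2]-F)@v
xb=(st["tcp_pos"][:2]+.0295*v-F)@u;print("nominal bore centre X",xb.round(4))
k=(abs(X-xb)<.011)&(abs(Y)<.045)&(P[:,2]>.06)&(P[:,2]<.16)
if k.sum()>50: print("clamp rect",cv2.minAreaRect(np.c_[X,Y][k&(P[:,2]<.125)].astype(np.float32)*1000))
print("clamp");slices(P[k&(abs(Y)<.022)&(P[:,2]>.088)&(P[:,2]<.116)],-11.998,xb-.006,xb+.007,.004,.002,F)
print("stub");k2=(X>max(-.04,xb+.013))&(X<.006)&(abs(Y)<.025)&(P[:,2]>.092)&(P[:,2]<.115)
if k2.sum()>50: slices(P[k2],-11.998,-.036,.004,.005,.0025,F)
k3=(abs(X)<.012)&(abs(Y)<.03)&(P[:,2]>.110);print("flange X min",np.percentile(X[k3],[2,10]).round(4))
E
python3 rel.py w3
```

```text
t: 6.2
tcp_pos: [0.4657, 0.1328, 0.1434]
tool_rot: [0.779, 0.627, 0.0, 0.0]
force: [-0.4, -0.7, -1.2]
finger_gap: 0.082
gripper_force: 63.2
6.2 [0.46566799 0.13275336 0.14337032] yawy -12.293994773278667 [ 5.e-04  1.e-04 -1.e+00] [-0.4 -0.7 -1.2] 0.08183092011991322
nominal bore centre X -0.0753
clamp rect ((-74.7461929321289, 1.3281898498535156), (69.61722564697266, 18.070110321044922), 89.87506103515625)
clamp
[-8.130e-02 -9.000e-04  8.810e-02  2.320e-02  5.000e-04  8.050e+02
  1.128e-01]
[-7.730e-02 -1.000e-03  8.800e-02  2.340e-02  6.000e-04  8.010e+02
  1.133e-01]
[-7.33e-02 -1.00e-03  8.83e-02  2.32e-02  6.00e-04  8.05e+02  1.13e-01]
[-6.930e-02 -1.000e-03  8.810e-02  2.320e-02  6.000e-04  8.060e+02
  1.132e-01]
stub
[-3.600e-02  0.000e+00  8.880e-02  1.660e-02  7.000e-04  7.650e+02
  1.072e-01]
[-3.100e-02 -1.000e-04  8.830e-02  1.750e-02  8.000e-04  7.040e+02
  1.081e-01]
[-2.600e-02  0.000e+00  8.860e-02  1.740e-02  6.000e-04  7.910e+02
  1.076e-01]
[-2.100e-02 -0.000e+00  8.860e-02  1.750e-02  7.000e-04  6.940e+02
  1.076e-01]
[-1.600e-02  0.000e+00  8.860e-02  1.700e-02  6.000e-04  7.080e+02
  1.071e-01]
[-1.100e-02 -0.000e+00  8.870e-02  1.690e-02  5.000e-04  7.000e+02
  1.073e-01]
[-6.000e-03  0.000e+00  8.870e-02  1.700e-02  5.000e-04  7.120e+02
  1.073e-01]
[-1.000e-03 -5.000e-04  8.540e-02  2.350e-02  3.700e-03  2.002e+03
  1.150e-01]
flange X min [0.0001 0.0004]
```

View pics/w3.png

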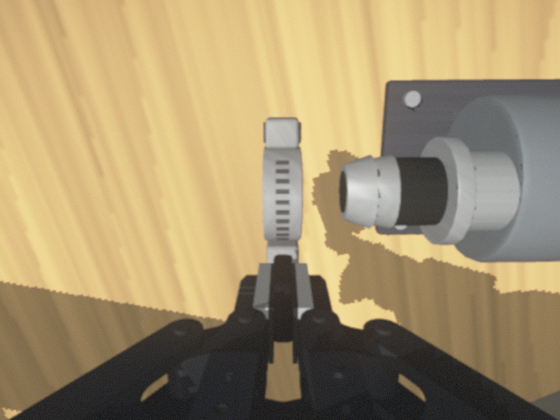

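The picture matches the fit: the band at (282,195) faces the stub mouth at (345,195), about 1 mm off to the side. I'll correct that and start sliding on.

```bash
python3 -m crank '[{"dp":[0.01,0.035,-0.01],"angular":[0,0,0.2]},{"dp":[0.2,-0.042,0],"angular":[0,0,0]},{"dp":[0.2,-0.042,0],"angular":[0,0,0]},{"dp":[0.2,-0.042,0],"angular":[0,0,0]},{"dp":[0.2,-0.042,0],"angular":[0,0,0]},{"dp":[0,0,0],"angular":[0,0,0]},{"dp":[0,0,0],"angular":[0,0,0]}]'; python3 rel.py w4
```

```text
t: 6.95
tcp_pos: [0.49, 0.1289, 0.1422]
tool_rot: [0.778, 0.629, -0.0, -0.0]
force: [0.0, 0.0, -2.2]
finger_gap: 0.078
gripper_force: 63.2
6.95 [0.48995756 0.12885785 0.14224566] yawy -12.086073684637748 [-6.e-04  0.e+00 -1.e+00] [ 0.   0.  -2.2] 0.07785402941497889
nominal bore centre X -0.0507
clamp rect ((-49.52509307861328, 2.6030616760253906), (19.6721248626709, 69.44367218017578), 0.11204886436462402)
clamp
[-5.670e-02  2.000e-04  8.710e-02  2.310e-02  6.000e-04  7.730e+02
  1.114e-01]
[-5.270e-02  2.000e-04  8.720e-02  2.310e-02  6.000e-04  8.060e+02
  1.116e-01]
[-4.870e-02  2.000e-04  8.720e-02  2.320e-02  6.000e-04  7.470e+02
  1.119e-01]
[-4.470e-02  3.000e-04  8.690e-02  2.320e-02  6.000e-04  7.720e+02
  1.112e-01]
stub
[-3.600e-02  0.000e+00  8.870e-02  1.680e-02  7.000e-04  6.230e+02
  1.077e-01]
[-3.100e-02 -0.000e+00  8.860e-02  1.720e-02  8.000e-04  7.130e+02
  1.082e-01]
[-2.600e-02  0.000e+00  8.870e-02  1.730e-02  6.000e-04  7.730e+02
  1.076e-01]
[-2.100e-02 -0.000e+00  8.850e-02  1.750e-02  8.000e-04  7.110e+02
  1.081e-01]
[-1.600e-02 -0.000e+00  8.870e-02  1.690e-02  5.000e-04  7.120e+02
  1.077e-01]
[-1.100e-02  0.000e+00  8.880e-02  1.680e-02  5.000e-04  7.180e+02
  1.068e-01]
[-6.000e-03  1.000e-04  8.880e-02  1.690e-02  5.000e-04  7.130e+02
  1.073e-01]
[-1.000e-03 -6.000e-04  8.290e-02  2.480e-02  4.000e-03  1.597e+03
  1.150e-01]
flange X min [-0.0117 -0.0106]
```

```bash
python3 -m crank '[{"dp":[0,0,0.02],"angular":[0,0,0]},{"dp":[0.13,-0.028,0],"angular":[0,0,0]},{"dp":[0.13,-0.028,0],"angular":[0,0,0]},{"dp":[0.13,-0.028,0],"angular":[0,0,0]},{"dp":[0.13,-0.028,0],"angular":[0,0,0]},{"dp":[0.13,-0.028,0],"angular":[0,0,0]},{"dp":[0,0,0],"angular":[0,0,0]},{"dp":[0,0,0],"angular":[0,0,0]}]'; python3 rel.py w5 | grep -v '^\['
```

```text
t: 7.8
tcp_pos: [0.5094, 0.1247, 0.1429]
tool_rot: [0.778, 0.629, -0.0, -0.0]
force: [0.2, 0.4, -1.7]
finger_gap: 0.076
gripper_force: 63.3
7.8 [0.50941808 0.12471227 0.142925  ] yawy -12.0804448898487 [-4.e-04  0.e+00 -1.e+00] [ 0.2  0.4 -1.7] 0.07631231836642906
nominal bore centre X -0.0308
clamp rect ((-30.79718017578125, 2.5482749938964844), (21.981651306152344, 69.51170349121094), 0.028289806097745895)
clamp
  1.119e-01]
  1.123e-01]
  1.126e-01]
  1.123e-01]
stub
  1.074e-01]
  1.073e-01]
  1.150e-01]
flange X min [-0.0104 -0.006 ]
```

```bash
python3 - <<'E'
from h import *
s=np.load("pics/w5.npz");P=cloud(s,s["W"]).reshape(-1,3)
F=np.array([.5456,.1468]);a=np.radians(-12)
X=(P[:,:2]-F)@[np.cos(a),np.sin(a)];Y=(P[:,:2]-F)@[-np.sin(a),np.cos(a)]
slices(P[(abs(Y)<.022)&(P[:,2]>.09)&(P[:,2]<.116)&(X<-.002)],-12,-.036,-.002,.004,.002,F)
E
```

```text
[-3.600e-02  3.000e-04  8.760e-02  2.320e-02  5.000e-04  7.650e+02
  1.119e-01]
[-3.200e-02  2.000e-04  8.780e-02  2.320e-02  6.000e-04  7.560e+02
  1.126e-01]
[-2.800e-02  3.000e-04  8.790e-02  2.310e-02  6.000e-04  7.800e+02
  1.125e-01]
[-2.400e-02  3.000e-04  8.780e-02  2.300e-02  6.000e-04  7.840e+02
  1.123e-01]
[-2.000e-02  2.000e-04  8.920e-02  1.670e-02  2.100e-03  5.720e+02
  1.115e-01]
[-1.600e-02  0.000e+00  8.880e-02  1.690e-02  5.000e-04  5.750e+02
  1.074e-01]
[-1.20e-02  1.00e-04  8.87e-02  1.69e-02  5.00e-04  5.81e+02  1.07e-01]
[-8.000e-03  0.000e+00  8.880e-02  1.690e-02  5.000e-04  5.820e+02
  1.069e-01]
[-4.000e-03  1.000e-04  8.880e-02  1.690e-02  5.000e-04  5.880e+02
  1.073e-01]
```

```bash
python3 -m crank '[{"dp":[0.098,-0.021,0],"angular":[0,0,0]},{"dp":[0.098,-0.021,0],"angular":[0,0,0]},{"dp":[0.098,-0.021,0],"angular":[0,0,0]},{"dp":[0.098,-0.021,0],"angular":[0,0,0]},{"dp":[0.098,-0.021,0],"angular":[0,0,0]},{"dp":[0.098,-0.021,0],"angular":[0,0,0]},{"dp":[0,0,0],"angular":[0,0,0]},{"dp":[0,0,0],"angular":[0,0,0]}]'; python3 rel.py w6 | grep -v '^\['; python3 -m crank '[{"dp":[0.03,-0.007,0],"angular":[0,0,0]},{"dp":[0.03,-0.007,0],"angular":[0,0,0]},{"dp":[0,0,0],"angular":[0,0,0]}]'
```

```text
t: 8.65
tcp_pos: [0.5271, 0.1209, 0.143]
tool_rot: [0.778, 0.629, -0.0, -0.0]
force: [0.3, 0.2, -2.0]
finger_gap: 0.079
gripper_force: 63.3
8.65 [0.52705448 0.12094222 0.14295607] yawy -12.079850381522174 [-3.e-04  0.e+00 -1.e+00] [ 0.3  0.2 -2. ] 0.07862308172728327
nominal bore centre X -0.0128
clamp rect ((-12.763262748718262, 2.613983154296875), (69.3384780883789, 21.99472999572754), 89.98881530761719)
clamp
  1.125e-01]
  1.124e-01]
  1.127e-01]
  1.122e-01]
stub
flange X min [-0.0115 -0.0086]
t: 9.0
tcp_pos: [0.5291, 0.1205, 0.1431]
tool_rot: [0.778, 0.629, 0.0, 0.0]
force: [0.3, -0.6, -2.5]
finger_gap: 0.082
gripper_force: 63.3
```

```bash
python3 -m crank '[{"dp":[0.02,-0.004,0],"angular":[0,0,0]},{"dp":[0.02,-0.004,0],"angular":[0,0,0]},{"dp":[0,0,0],"angular":[0,0,0]}]';
```

```text
t: 9.3
tcp_pos: [0.5302, 0.1203, 0.143]
tool_rot: [0.778, 0.629, 0.0, 0.0]
force: [-0.8, -1.0, -2.4]
finger_gap: 0.078
gripper_force: 63.3
```

```bash
python3 -m crank '[{"dp":[0.02,-0.004,0],"angular":[0,0,0]},{"dp":[0,0,0],"angular":[0,0,0]}]';
```

```text
t: 9.5
tcp_pos: [0.5308, 0.1202, 0.143]
tool_rot: [0.778, 0.629, 0.0, 0.0]
force: [0.5, 0.2, -1.1]
finger_gap: 0.083
gripper_force: 63.3
```

```bash
python3 -m crank '[{"dp":[0.02,-0.004,0],"angular":[0,0,0]},{"dp":[0,0,0],"angular":[0,0,0]}]'|grep -E 'tcp|^force';python3 -m crank '[{"dp":[0.02,-0.004,0],"angular":[0,0,0]},{"dp":[0,0,0],"angular":[0,0,0]}]'|grep -E 'tcp|^force'
```

```text
tcp_pos: [0.5309, 0.1201, 0.1429]
force: [-0.5, 0.1, -1.4]
tcp_pos: [0.531, 0.1201, 0.1429]
force: [-2.7, 0.2, -0.2]
```

Contact with the shoulder at 2.7 N. Now I'll lower until the band hangs and let go with a modest opening.

```bash
python3 -m crank '[{"dp":[0,0,-0.025],"angular":[0,0,0]},{"dp":[0,0,-0.025],"angular":[0,0,0]},{"dp":[0,0,-0.02],"angular":[0,0,0]},{"dp":[0,0,0],"angular":[0,0,0]}]'|grep -E 'tcp|^force'; python3 -m crank '[{"dp":[0,0,0],"angular":[0,0,0]},{"dp":[0,0,0],"angular":[0,0,0]},{"dp":[0,0,0],"angular":[0,0,0]},{"dp":[0,0,0],"angular":[0,0,0]}]' 0.7; python3 rel.py w7|grep -v '^stub'
```

```text
tcp_pos: [0.5311, 0.12, 0.1406]
force: [-3.7, 1.2, -1.0]
t: 10.7
tcp_pos: [0.5329, 0.1198, 0.1413]
tool_rot: [0.778, 0.629, 0.001, 0.001]
force: [-0.2, 0.2, -0.1]
finger_gap: 0.298
gripper_force: 0.0
10.7 [0.53291148 0.11981405 0.14125206] yawy -12.08629375538881 [ 0.0021 -0.     -1.    ] [-0.2  0.2 -0.1] 0.2980082173019415
nominal bore centre X -0.0068
clamp rect ((-6.795210838317871, 0.23186874389648438), (21.98676872253418, 74.01769256591797), 0.0025634272024035454)
clamp
[-1.280e-02  2.000e-04  8.530e-02  2.310e-02  6.000e-04  7.620e+02
  1.098e-01]
[-8.800e-03  2.000e-04  8.540e-02  2.330e-02  6.000e-04  7.560e+02
  1.102e-01]
[-4.800e-03  2.000e-04  8.550e-02  2.300e-02  6.000e-04  7.700e+02
  1.101e-01]
[-8.000e-04  2.000e-04  8.580e-02  2.300e-02  2.800e-03  8.740e+02
  1.159e-01]
flange X min [-0.0113 -0.0086]
```

View pics/w7.png

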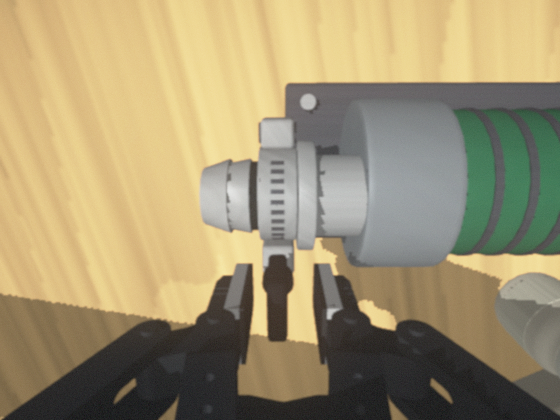

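The band hangs on the neck, centre 3.4 mm below the axis, flush against the flange rim at (305,195). The key, at (277,300), still stands upright between the open fingers at (240,310) and (322,310). I'll centre on the key's axis and grip it.

```bash
python3 -m crank '[{"dp":[-0.078,-0.045,-0.03],"angular":[0,0,0]},{"dp":[0,0,0],"angular":[0,0,0]},{"dp":[0,0,0],"angular":[0,0,0]}]'|grep -E 'tcp|^force'; python3 -m crank '[{"dp":[0,0,0],"angular":[0,0,0]},{"dp":[0,0,0],"angular":[0,0,0]},{"dp":[0,0,0],"angular":[0,0,0]},{"dp":[0,0,0],"angular":[0,0,0]}]' 1 90; cat > st.py <<'E'
from h import *
from station import sense
s=sense();M=Ro.from_quat(s["tool_rot"]).as_matrix();P=s["tcp_pos"]-[.5456,.1468,0]
print("t",round(s["t"],2),"turn",round(np.radians(-12.08)-np.arctan2(M[1,1],M[0,1]),3),"XY",(P[:2]@[[.9781,.2079],[-.2079,.9781]]).round(4),"z",P[2].round(4),"F",s["force"].round(1),"T",s["ft_torque"].round(3),"q6",s["q"][5].round(2),"tau6",s["tau"][5].round(3),"gap",s["finger_gap"].round(3))
E
python3 st.py
```

```text
tcp_pos: [0.5295, 0.1185, 0.14]
force: [0.1, -0.1, -0.2]
t: 11.45
tcp_pos: [0.5297, 0.1186, 0.1402]
tool_rot: [0.778, 0.629, 0.0, 0.0]
force: [-0.0, -0.5, 1.0]
finger_gap: 0.07
gripper_force: 89.8Traceback (most recent call last):
  File "st.py", line 4, in <module>
    print("t",round(s["t"],2),"turn",round(np.radians(-12.08)-np.arctan2(M[1,1],M[0,1]),3),"XY",(P[:2]@[[.9781,.2079],[-.2079,.9781]]).round(4),"z",P[2].round(4),"F",s["force"].round(1),"T",s["ft_torque"].round(3),"q6",s["q"][5].round(2),"tau6",s["tau"][5].round(3),"gap",s["finger_gap"].round(3))
                                                                                                                                                                                                                                                                                ^^^^^^^^^^^^^^^^^^^^^
AttributeError: 'float' object has no attribute 'round'
```

```bash
sed -i 's/s\["finger_gap"\].round(3)/round(float(s["finger_gap"]),3)/' st.py; python3 -m crank '[{"dp":[0.03,-0.006,0],"angular":[0,0,0]},{"dp":[0,0,0],"angular":[0,0,0]}]'>/dev/null; python3 st.py; python3 -m crank '[{"dp":[0,0,0],"angular":[0,0,-3]},{"dp":[0,0,0],"angular":[0,0,-3]},{"dp":[0,0,0],"angular":[0,0,-3]},{"dp":[0,0,0],"angular":[0,0,-3]},{"dp":[0,0,0],"angular":[0,0,-3]}]'>/dev/null; python3 st.py
```

```text
t 11.65 turn -0.0 XY [-0.0096 -0.0309] z 0.1401 F [-2.2  0.2  4.1] T [0.188 0.395 0.012] q6 0.22 tau6 0.069 gap 0.069
t 12.15 turn 0.263 XY [-0.0105 -0.0308] z 0.14 F [-3.1  1.1  4.3] T [0.478 0.628 0.301] q6 0.49 tau6 -0.086 gap 0.07
```

```bash
python3 -m crank '[{"dp":[0,0,0],"angular":[0,0,-4]},{"dp":[0,0,0],"angular":[0,0,-4]},{"dp":[0,0,0],"angular":[0,0,-4]},{"dp":[0,0,0],"angular":[0,0,-4]},{"dp":[0,0,0],"angular":[0,0,-4]}]'>/dev/null; python3 st.py;  python3 -m crank '[{"dp":[0,0,0],"angular":[0,0,-4]},{"dp":[0,0,0],"angular":[0,0,-4]},{"dp":[0,0,0],"angular":[0,0,-4]},{"dp":[0,0,0],"angular":[0,0,0]}]'>/dev/null; python3 st.py;  python3 rel.py w8|grep -A12 ^clamp
```

```text
t 12.65 turn 0.613 XY [-0.0106 -0.0307] z 0.14 F [-3.2  1.1  5.5] T [0.458 0.651 0.305] q6 0.84 tau6 -0.199 gap 0.073
t 13.05 turn 0.82 XY [-0.0104 -0.0307] z 0.14 F [-3.8  1.8  4.2] T [0.514 0.756 0.175] q6 1.04 tau6 0.403 gap 0.071
clamp rect ((-10.37013053894043, -0.552490234375), (76.13118743896484, 21.97583770751953), 89.92411041259766)
clamp
[-1.640e-02  7.000e-04  8.500e-02  2.330e-02  5.000e-04  5.620e+02
  1.095e-01]
[-1.240e-02  6.000e-04  8.530e-02  2.320e-02  5.000e-04  7.220e+02
  1.106e-01]
[-8.400e-03  6.000e-04  8.540e-02  2.320e-02  6.000e-04  7.280e+02
  1.108e-01]
[-4.400e-03  5.000e-04  8.520e-02  2.310e-02  6.000e-04  7.590e+02
  1.103e-01]
stub
flange X min [-0.011  -0.0084]
```

View pics/w8.png

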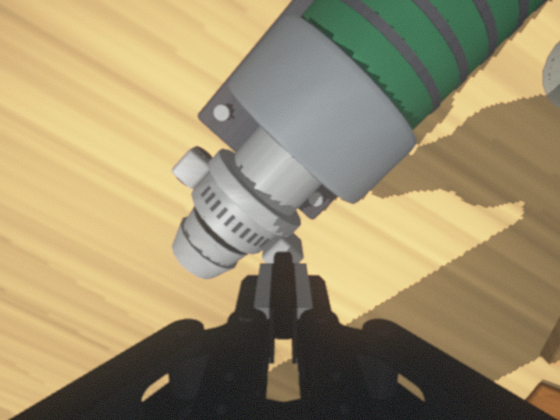

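The band sits against the flange with its key turned about 47° and gripped at (283,290), and the clamp is still upright. I'll keep turning in small steps and watch the torque.

```bash
for i in 1 2 3; do python3 -m crank '[{"dp":[0,0,0],"angular":[0,0,-3]},{"dp":[0,0,0],"angular":[0,0,-3]}]'>/dev/null; python3 st.py; done
```

```text
t 13.3 turn 0.925 XY [-0.0105 -0.0307] z 0.14 F [-4.5  2.4  5.9] T [0.636 0.796 0.236] q6 1.15 tau6 -0.092 gap 0.075
t 13.5 turn 1.03 XY [-0.0106 -0.0307] z 0.14 F [-4.1  2.4  5.4] T [0.659 0.806 0.252] q6 1.25 tau6 -0.086 gap 0.073
t 13.7 turn 1.134 XY [-0.0106 -0.0306] z 0.14 F [-4.1  3.8  6.6] T [0.655 0.843 0.302] q6 1.36 tau6 -0.086 gap 0.07
```

```bash
for i in 1 2 3; do python3 -m crank '[{"dp":[0,0,0],"angular":[0,0,-3]},{"dp":[0,0,0],"angular":[0,0,-3]}]'>/dev/null; python3 st.py; done
```

```text
t 13.9 turn 1.239 XY [-0.0106 -0.0306] z 0.14 F [-4.8  2.4  5.5] T [0.685 0.82  0.323] q6 1.46 tau6 -0.086 gap 0.072
t 14.1 turn 1.344 XY [-0.0106 -0.0306] z 0.14 F [-4.6  2.5  5.4] T [0.701 0.846 0.201] q6 1.57 tau6 -0.086 gap 0.072
t 14.3 turn 1.449 XY [-0.0106 -0.0305] z 0.14 F [-4.2  2.6  5. ] T [0.742 0.874 0.291] q6 1.67 tau6 -0.083 gap 0.074
```

```bash
sed -i '$a open("log.txt","a").write(f"{np.radians(-12.08)-np.arctan2(M[1,1],M[0,1]):.4f} {s[\x27ft_torque\x27][2]:.4f}\\n")' st.py; for i in 1 2 3 4 5 6 7 8; do python3 -m crank '[{"dp":[0,0,0],"angular":[0,0,-1.5]}]'>/dev/null; python3 st.py|tail -1|cut -c1-150; done
```

```text
t 14.4 turn 1.474 XY [-0.0106 -0.0305] z 0.1399 F [-4.1  2.5  6.1] T [0.703 0.825 0.319] q6 1.7 tau6 0.177 gap 0.075
t 14.5 turn 1.5 XY [-0.0106 -0.0305] z 0.1399 F [-4.4  2.9  5. ] T [0.767 0.765 0.291] q6 1.72 tau6 0.111 gap 0.072
t 14.6 turn 1.526 XY [-0.0106 -0.0305] z 0.1399 F [-3.4  3.2  5.1] T [0.746 0.825 0.302] q6 1.75 tau6 0.116 gap 0.073
t 14.7 turn 1.552 XY [-0.0107 -0.0305] z 0.1399 F [-5.   2.8  4.1] T [0.795 0.829 0.319] q6 1.78 tau6 0.124 gap 0.073
t 14.8 turn 1.578 XY [-0.0107 -0.0305] z 0.1399 F [-4.5  3.9  4.4] T [0.764 0.828 0.325] q6 1.8 tau6 0.133 gap 0.073
t 14.9 turn 1.604 XY [-0.0107 -0.0305] z 0.1399 F [-3.8  2.   5.7] T [0.744 0.793 0.321] q6 1.83 tau6 0.141 gap 0.066
t 15.0 turn 1.631 XY [-0.0106 -0.0305] z 0.1399 F [-3.8  3.3  4.4] T [0.842 0.803 0.358] q6 1.86 tau6 0.15 gap 0.07
t 15.1 turn 1.657 XY [-0.0107 -0.0304] z 0.1398 F [-4.5  2.9  5. ] T [0.774 0.78  0.373] q6 1.88 tau6 0.158 gap 0.068
```

Joint-6 torque was flat until about 1.45 rad and is now climbing steadily at about 0.33 N m/rad. That puts first touch near 1.47 rad, so I'll stop near 1.82.

```bash
for i in 1 2 3 4 5 6; do python3 -m crank '[{"dp":[0,0,0],"angular":[0,0,-1.5]}]'>/dev/null; python3 st.py|tail -1|cut -c1-150; done
```

```text
t 15.2 turn 1.683 XY [-0.0107 -0.0305] z 0.1398 F [-4.5  4.   4. ] T [0.811 0.762 0.266] q6 1.91 tau6 0.166 gap 0.072
t 15.3 turn 1.709 XY [-0.0107 -0.0304] z 0.1398 F [-3.4  2.9  5.5] T [0.795 0.751 0.394] q6 1.93 tau6 0.175 gap 0.073
t 15.4 turn 1.735 XY [-0.0107 -0.0304] z 0.1398 F [-4.1  3.2  3.7] T [0.809 0.778 0.39 ] q6 1.96 tau6 0.183 gap 0.073
t 15.5 turn 1.761 XY [-0.0107 -0.0304] z 0.1398 F [-3.9  4.7  4.7] T [0.826 0.771 0.325] q6 1.99 tau6 0.192 gap 0.069
t 15.6 turn 1.787 XY [-0.0107 -0.0304] z 0.1398 F [-4.5  2.7  4.5] T [0.86  0.746 0.364] q6 2.01 tau6 0.201 gap 0.072
t 15.7 turn 1.814 XY [-0.0107 -0.0304] z 0.1398 F [-3.2  2.8  4.8] T [0.852 0.771 0.367] q6 2.04 tau6 0.209 gap 0.073
```

Snug: about 0.35 rad past touch. Now I'll let go and lift straight up.

```bash
python3 -m crank '[{"dp":[0,0,0],"angular":[0,0,0]},{"dp":[0,0,0],"angular":[0,0,0]},{"dp":[0,0,0],"angular":[0,0,0]}]' 0.7; python3 -m crank '[{"dp":[0,0,0.3],"angular":[0,0,0]},{"dp":[0,0,0.6],"angular":[0,0,0]},{"dp":[0,0,0.8],"angular":[0,0,0]},{"dp":[0,0,0.8],"angular":[0,0,0]},{"dp":[0,0,0.3],"angular":[0,0,0]},{"dp":[0,0,0],"angular":[0,0,0]},{"dp":[0,0,0],"angular":[0,0,0]}]'|grep -E 'tcp|force'; python3 - <<'E'
from h import *
from station import vision
s,W,st=wrist();t=vision.snapshot("scene")
cv2.imwrite("pics/f1.png",np.hstack([cv2.resize(s["image"],(400,300)),cv2.resize(t["image"][130:280,270:470],(400,300))]))
P=cloud(s,W).reshape(-1,3);F=np.array([.5456,.1468]);a=np.radians(-12)
X=(P[:,:2]-F)@[np.cos(a),np.sin(a)];Y=(P[:,:2]-F)@[-np.sin(a),np.cos(a)]
slices(P[(abs(Y)<.022)&(P[:,2]>.09)&(P[:,2]<.114)&(X<.001)],-12,-.036,.001,.003,.0015,F)
for y in(-.018,0,.018):
  k=(abs(Y-y)<.003)&(P[:,2]>(.106 if y==0 else .0975))&(P[:,2]<.112)&(X<-.0005)&(X>-.03);print(y,np.percentile(X[k],[1,99]).round(4))
E
```

```text
t: 16.0
tcp_pos: [0.5313, 0.1181, 0.14]
tool_rot: [0.974, -0.225, 0.001, -0.0]
force: [0.4, 0.4, 0.1]
finger_gap: 0.303
gripper_force: 0.0
tcp_pos: [0.53, 0.1183, 0.2236]
force: [-0.6, -0.8, -0.2]
gripper_force: 0.0
[-3.600e-02  3.000e-04  8.880e-02  1.670e-02  5.000e-04  1.310e+02
  1.073e-01]
[-3.30e-02  1.00e-04  8.88e-02  1.75e-02  7.00e-04  1.53e+02  1.09e-01]
[-3.000e-02  2.000e-04  8.840e-02  1.700e-02  8.000e-04  2.090e+02
  1.077e-01]
[-2.700e-02  2.000e-04  8.900e-02  1.690e-02  5.000e-04  1.520e+02
  1.071e-01]
[-2.400e-02  2.000e-04  8.820e-02  1.800e-02  5.000e-04  1.700e+02
  1.072e-01]
[-2.100e-02  2.000e-04  8.840e-02  1.760e-02  8.000e-04  2.130e+02
  1.082e-01]
[-1.800e-02  7.000e-04  8.220e-02  2.470e-02  1.200e-03  1.240e+02
  1.085e-01]
[-1.500e-02  8.000e-04  8.480e-02  2.330e-02  5.000e-04  2.380e+02
  1.091e-01]
[-1.200e-02  8.000e-04  8.530e-02  2.300e-02  6.000e-04  2.360e+02
  1.092e-01]
[-9.000e-03  7.000e-04  8.510e-02  2.330e-02  6.000e-04  2.470e+02
  1.101e-01]
[-6.000e-03  6.000e-04  8.500e-02  2.320e-02  6.000e-04  2.530e+02
  1.099e-01]
[-3.00e-03  5.00e-04  8.48e-02  2.33e-02  6.00e-04  2.40e+02  1.10e-01]
[0.000e+00 4.600e-03 7.120e-02 3.780e-02 2.600e-03 3.200e+01 1.135e-01]
-0.018 [-0.0237 -0.0013]
0 [-0.0277 -0.0014]
0.018 [-0.0215 -0.002 ]
```

View pics/f1.png

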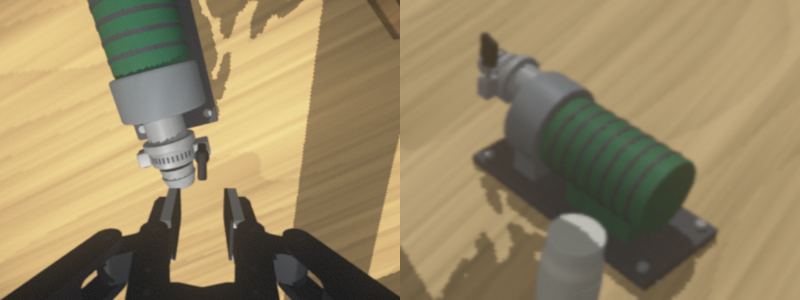

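The band spans about 18 mm right up to the flange (wrist (168,155)). The key is upright at (203,160), the fingers are clear, and the scene view shows the clamp upright on the stub. I'm handing it in.

```bash
python3 -c "
from station import order
print(order.sign_off())"
```

```text
the job is handed in; nothing more can be done
None
```

The job is handed in: the clamp sits against the shoulder, key up, turned to about 1.81 rad, which I estimate is 0.35 rad (about 55 N) past first touch on the sleeve; the gripper is clear, and the mould, jar and rib were left alone.

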